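Tip the sanded ball knobs into the dust cabinet

ROBOT

A 6-joint arm with a two-finger parallel gripper is mounted at the origin on the work surface. World frame = base frame: x ahead of the robot, y to its left, z up, the work surface at z = 0. Lengths are in m, angles in rad, forces in N, time in s.
With the tool pointing down it reaches from about 0.325 to 0.85 m from the base axis. Payload 15.5 kg.
Tool frame: the origin (TCP) lies at the very end of the fingers, on their centre line; the grasp point (between the pads) lies 19 mm behind it; x points along the fingers, y is the direction in which the jaws open and shut, and the axes are right-handed (so a half turn about x gives the same grasp; the last joint's range is limited). The gripper opens to 91 mm and grips with 3 to 60 N. Pads are 32 mm wide; open, the fingers measure 118 mm over their backs; the gripper's body (76 mm by 178 mm) begins 60 mm behind the grasp point.
Start: joints at [-1.258, 0.494, 1.345, -0, 1.302, -0.096], TCP at [0.248, -0.574, 0.214] pointing down, gripper open.
Joint ranges: [-2.91, 2.91], [-0.82, 2.16], [0.22, 2.67], [-1.22, 4.37], [0.12, 2.79], [-3.08, 3.08]. Speed limits (rad/s): [1.89, 1.89, 2.57, 3.01, 3.01, 3.01].

INTERFACE

Orientations are given as a rotation vector (axis times angle).
In Python, from rig import get_obs, capture, hand_in gives the robot as it stands.
- The arm moves only by the tool carry_out, never from a script. Its argument "motion" is a list that holds one entry, the list of rows, each a list of 7 numbers: the closure, from 0 (fully open) to 1 (shut), then the shift along the tool's x, y, z in units of 25 mm (1.0 is 25 mm), then the turn, a rotation vector about the tool's x, y, z in rad. A call has 1 to 10 rows; each row is the pose to reach, as a shift and turn from the pose commanded when the call began, along the tool's axes at that moment; what a row does not reach only later rows make up. A row lasts 1/8 s, in which the tool goes at most 62.5 mm and 10.7 degrees, less where a joint would pass 70% of its speed; a pose out of reach is approached as far as the arm can. A call with a gripper value outside its range is refused whole. The fingers move at their own pace and stop on an object; "squeeze" is the grip in N (left out, the last holds). Time passes only in rows, so rows that repeat a pose let the fingers close. It gives the time, the measured TCP pose, the force and the opening at its end, in the units of the state.
- get_obs(): the state, without advancing time (a new reading comes with each control period).
- capture(name): name is "side" or "top" or "wrist"; returns a dict with "img" (400x640x3 uint8, red, green, blue), "mtx" (3x3 intrinsics, pixels), "k1" (the pictures are not rectified: a ray, as slopes to the right and down, at radius r is drawn at 1 + k1 r^2 times it, then the intrinsics apply), "eye" and "rotation" of the camera in the world. Camera axes: x right, y down, z forward; pixel columns grow to the right and rows downward; lengths in m; the calibration is good to about 2 mm. A picture is of the moment at which its call begins. There is no depth.
- hand_in(): hands the job in, once; it reports no verdict.
The state is a dict: "t": time; "joints": joint angles; "qvel": joint speeds; "tau": joint torques, N m; "ee_pos": TCP position; "ee_rot": TCP orientation; "ft_force": force on the tool from outside, world axes, zero at the start; "moment": the same for the moment, N m; "finger_gap": opening from 0.0 (shut) to 1.0 (fully open).
Only numpy, scipy, OpenCV 4.12 (cv2) and the standard library are available. Lean on these libraries where they do the work, as an engineer would, in place of code of your own. Each camera call takes 0.05 s, during which the arm holds its last target. There are 200 camera calls.

TASK

Load all the loose wooden ball knobs from the rimmed sorting board into the white tip tray. With every knob in the tray and the cabinet's sash raised fully, tip the tray up by its handle so the knobs run out of the corner spout into the cabinet; then lower the tray back down onto its rest and slide the sash fully shut. Leave the glue bottle and the sanding block alone.

Things in the scene. Friction and masses are not known exactly. Their poses are not given: they have to be found in the camera images.
- knob0_center (a point): centre of a turned wooden ball knob, a plain sphere 32 mm in diameter, 15 g. It rolls freely. Starts on the sorting board. 5 to 7 of the 7 knobs are present; an absent one reads None
- knob1_center (a point): centre of a turned wooden ball knob, a plain sphere 32 mm in diameter, 15 g. It rolls freely. Starts on the sorting board. 5 to 7 of the 7 knobs are present; an absent one reads None
- knob2_center (a point): centre of a turned wooden ball knob, a plain sphere 32 mm in diameter, 15 g. It rolls freely. Starts on the sorting board. 5 to 7 of the 7 knobs are present; an absent one reads None
- knob3_center (a point): centre of a turned wooden ball knob, a plain sphere 32 mm in diameter, 15 g. It rolls freely. Starts on the sorting board. 5 to 7 of the 7 knobs are present; an absent one reads None
- knob4_center (a point): centre of a turned wooden ball knob, a plain sphere 32 mm in diameter, 15 g. It rolls freely. Starts on the sorting board. 5 to 7 of the 7 knobs are present; an absent one reads None
- knob5_center (a point): centre of a turned wooden ball knob, a plain sphere 32 mm in diameter, 15 g. It rolls freely. Starts on the sorting board. 5 to 7 of the 7 knobs are present; an absent one reads None
- knob6_center (a point): centre of a turned wooden ball knob, a plain sphere 32 mm in diameter, 15 g. It rolls freely. Starts on the sorting board. 5 to 7 of the 7 knobs are present; an absent one reads None
- board: sorting board, 230 mm (its x) by 190 mm (its y), fixed to the bench, thick grey felt floor (a knob on it rolls with some resistance) 6 mm above the bench with a dark wooden rim 10 mm wide whose top is 17 mm above the bench. Origin: centre of its underside; z up. The knobs lie in it
- station: plywood base fixed to the bench, carrying tip tray, dust cabinet and sash. Origin on the bench straight under the tray's hinge; z up; +y points from the hinge to the tray and its handle, -y into the cabinet; x runs along the hinge and both handle bars. Two 12 mm wide sash guides stand at x = +-88, y = -18 mm, 233 mm tall. An aluminium chute under the sash leads from spout into cabinet
- cabinet_in (a point): centre of the dust cabinet's floor, 14 mm above the bench; axes as the station's. A wooden box, inside 184 x 184 mm and 150 mm high, outside 200 mm wide, y = -22 to -222 mm in the station frame, clear roof whose top is 169 mm above the bench. Its front opening (130 mm wide, 60 to 150 mm above the bench) faces the tray's spout and is closed by the sash
- tray_mid (a point): middle of the tray floor's top face, 84 mm from the hinge. A square pan, 180 mm sides inside, walls 26 mm high, 6 mm thick, set diagonally: one corner, cut to an 86 mm spout without wall, lies at the hinge facing the cabinet; the opposite corner is 127 mm from this point towards the handle. Axes turn with the tray: x along the hinge, y from spout to handle, z out of the floor. A knob put down in it stays
- tray_handle (a point): middle of the tray's handle, a round steel bar 12 mm thick, 94 mm long, parallel to the hinge (x), on two arms at x = +-40 mm; between them 70 mm of clear bar, free by 40 mm or more on either side. It lies 268 mm along the tray from the hinge and 16 mm above its floor plane; about 66 mm above the bench at rest
- tray (a joint): tilt of the tray (rad): 0 resting, with its floor sloping 0.09 rad down to the handle; grows as the handle is lifted; stop at 0.85. The hinge line runs along the station's x through the spout edge, 74 mm above the station's origin. Tray 0.6 kg; let go, it sinks back by itself, damped. Knobs start to roll out at about 0.2 and nearly all are out by 0.7; a short shake up there frees any that lodge
- sash (a joint): height of the sash above shut (m): 0 shut, 0.10 fully up. It stays where it is left; about 8 N to lift, 3 N to push down
- sash_handle (a point): middle of the sash's handle, a round steel bar 12 mm thick, 94 mm long along the station's x, on two posts at x = +-40 mm; 202 mm above the bench when shut, 32 mm clear over the sash's top edge. The sash is a wooden frame with a clear pane, 160 mm wide, 108 mm high, 8 mm thick, sliding vertically before the cabinet, its mid plane 16 mm from the hinge line on the -y side
- glue: white glue bottle, 56 mm wide, 160 mm tall, standing; origin at its base. Leave alone
- sandblock: cork sanding block 100 x 60 x 35 mm; origin at centre of underside. Leave alone

How it is judged:
On the way, in this order (a step that is already met when the one before it is completed fails the run):
1. every knob lies in the tip tray, the tray resting (value of joint tray below 0.06 rad and horizontal distance between each of knob0_center, knob1_center, knob2_center, knob3_center, knob4_center, knob5_center, knob6_center and tray_mid below 0.13 m and z of knob0_center in the frame of tray_mid between 0.005 and 0.045 m and contact force between the fingers and knob0 below 0.2 N and z of knob1_center in the frame of tray_mid between 0.005 and 0.045 m and contact force between the fingers and knob1 below 0.2 N and z of knob2_center in the frame of tray_mid between 0.005 and 0.045 m and contact force between the fingers and knob2 below 0.2 N and z of knob3_center in the frame of tray_mid between 0.005 and 0.045 m and contact force between the fingers and knob3 below 0.2 N and z of knob4_center in the frame of tray_mid between 0.005 and 0.045 m and contact force between the fingers and knob4 below 0.2 N and z of knob5_center in the frame of tray_mid between 0.005 and 0.045 m and contact force between the fingers and knob5 below 0.2 N and z of knob6_center in the frame of tray_mid between 0.005 and 0.045 m and contact force between the fingers and knob6 below 0.2 N), for 0.3 s.
2. the tray is tipped up about its spout with the sash raised (value of joint tray above 0.25 rad and value of joint sash above 0.075 m), for 0.2 s.
At the end, for the whole second after the job is handed in: every knob lies at rest inside the cabinet (centre within its walls and below 70 mm over its floor), the tray is back on its rest (within 0.04 rad), the sash is shut (within 6 mm) (x of knob0_center in the frame of cabinet_in between -0.098 and 0.098 m and y of knob0_center in the frame of cabinet_in between -0.098 and 0.098 m and z of knob0_center in the frame of cabinet_in between 0 and 0.07 m and linear speed of each of knob0, knob1, knob2, knob3, knob4, knob5, knob6 below 0.05 m/s and x of knob1_center in the frame of cabinet_in between -0.098 and 0.098 m and y of knob1_center in the frame of cabinet_in between -0.098 and 0.098 m and z of knob1_center in the frame of cabinet_in between 0 and 0.07 m and x of knob2_center in the frame of cabinet_in between -0.098 and 0.098 m and y of knob2_center in the frame of cabinet_in between -0.098 and 0.098 m and z of knob2_center in the frame of cabinet_in between 0 and 0.07 m and x of knob3_center in the frame of cabinet_in between -0.098 and 0.098 m and y of knob3_center in the frame of cabinet_in between -0.098 and 0.098 m and z of knob3_center in the frame of cabinet_in between 0 and 0.07 m and x of knob4_center in the frame of cabinet_in between -0.098 and 0.098 m and y of knob4_center in the frame of cabinet_in between -0.098 and 0.098 m and z of knob4_center in the frame of cabinet_in between 0 and 0.07 m and x of knob5_center in the frame of cabinet_in between -0.098 and 0.098 m and y of knob5_center in the frame of cabinet_in between -0.098 and 0.098 m and z of knob5_center in the frame of cabinet_in between 0 and 0.07 m and x of knob6_center in the frame of cabinet_in between -0.098 and 0.098 m and y of knob6_center in the frame of cabinet_in between -0.098 and 0.098 m and z of knob6_center in the frame of cabinet_in between 0 and 0.07 m and value of joint tray below 0.04 rad and value of joint sash below 0.006 m); the robot touches nothing.
It fails at once if the glue bottle is pushed more than 30 mm (distance of glue from where it was at the start of the episode above 0.03 m).
It fails at once if the sanding block is pushed more than 30 mm (distance of sandblock from where it was at the start of the episode above 0.03 m).
Of knob0, knob1, knob2, knob3, knob4, knob5, knob6 only 5 to 7 are there at a start; the rules pass over those that are not, and their reading is None.
At some moment in a run one of knob0, knob1, knob2, knob3, knob4, knob5, knob6 may be knocked a few centimetres aside while the robot is not near it.
It also fails if it takes over 210 s, if anything falls off the work surface, if the arm or the gripper's body presses on something with over 40 N, if the wrist force passes 120 N, or if a joint passes its speed limit or range.

## Working session

There is one attempt and no reset: what is moved stays moved. The work goes in short steps, Python scripts to look and compute and a tool call to move; the robot and the scene stay as the last step left them, time stands still between calls to the robot, and variables do not carry over. Pictures are saved under pics/ and viewed, about 12 in all and at most 16, crops included, and the job is handed in when it is done.

Besides the shell and the picture viewer there is one more tool, called after "Call:" in YAML: its name, and indented under it one key for each argument. carry_out: Moves the arm, as the interface text tells. Its arguments: {"type":"object","properties":{"motion":{"type":"array"},"squeeze":{"type":"number"}},"required":["motion"]}

```bash
mkdir -p pics; ls; cat > h.py <<'E'
import numpy as np, cv2
from scipy.spatial.transform import Rotation as R
from rig import get_obs, capture
def snap(n,f):
    c=capture(n); cv2.imwrite('pics/'+f,c['img'][:,:,::-1]); 
    np.savez('pics/'+f+'.npz',**c); return c
def load(f): return dict(np.load('pics/'+f+'.npz'))
def ray(c,u,v):
    m=c['mtx']; k=float(c['k1']); d=np.array([(u-m[0,2])/m[0,0],(v-m[1,2])/m[1,1]]); s=d.copy()
    for _ in range(30): s=d/(1+k*(s@s))
    return c['rotation']@np.array([s[0],s[1],1])
def onz(c,u,v,z):
    r=ray(c,u,v); e=c['eye']; return e+r*(z-e[2])/r[2]
def proj(c,p):
    q=c['rotation'].T@(np.asarray(p)-c['eye']); s=q[:2]/q[2]; s=s*(1+float(c['k1'])*(s@s)); m=c['mtx']
    return np.array([m[0,0]*s[0]+m[0,2],m[1,1]*s[1]+m[1,2]])
E
python3 - <<'E'
from h import *
for n in('top','side'):
    c=snap(n,n+'1.png'); print(n,c['eye'],c['rotation'].round(3).tolist(),c['mtx'].tolist(),c['k1'])
o=get_obs(); print(o)
E
```

```text
pics
top [0.40098101 0.02695275 1.44848323] [-2.165, 2.165, -0.106] [[518.3082903899374, 0.0, 326.7203293872983], [0.0, 518.3082903899374, 210.7867935309828], [0.0, 0.0, 1.0]] -0.004364726924920295
side [-0.04184442  0.6763469   1.0089715 ] [-0.961, 2.486, -1.067] [[420.5519998472821, 0.0, 323.68637204067977], [0.0, 420.5519998472821, 200.9116228292272], [0.0, 0.0, 1.0]] -0.061276378072265554
{'t': 0.1, 'joints': array([-1.25850834e+00,  4.94114474e-01,  1.34607127e+00, -8.07552853e-06,
        1.30250479e+00, -9.54745831e-02]), 'qvel': array([ 1.23197100e-03, -5.68243510e-04, -3.51311002e-03,  6.59393765e-05,
       -1.22049843e-03,  7.34688010e-04]), 'tau': array([ 1.64564688e-03, -8.80239272e+01, -3.82546091e+01,  7.08416523e-02,
        4.80934116e-02,  1.60197862e-05]), 'ee_pos': array([ 0.24775588, -0.57341916,  0.21340127]), 'ee_rot': array([ 1.99734456,  0.41410016, -1.99760264]), 'ft_force': array([0.20242879, 1.47958693, 0.22655866]), 'moment': array([-0.02199302, -0.061246  ,  0.034345  ]), 'finger_gap': 1.0007730587954595}
```

```bash
sed -i "s/c=capture(n); /c=dict(capture(n)); c['rotation']=R.from_rotvec(c['rotation']).as_matrix(); /" h.py
python3 - <<'E'
from h import *
for n in('top','side'):
    c=snap(n,n+'2.png'); print(n,c['rotation'].round(3).tolist())
E
```

```text
top [[0.0, -0.995, 0.104], [-1.0, 0.001, 0.006], [-0.006, -0.104, -0.995]]
side [[-0.744, -0.47, 0.475], [-0.668, 0.509, -0.542], [0.013, -0.721, -0.693]]
```

View pics/top2.png

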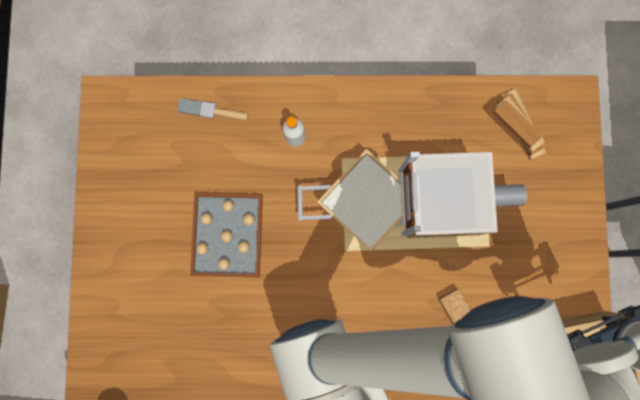

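View pics/side2.png

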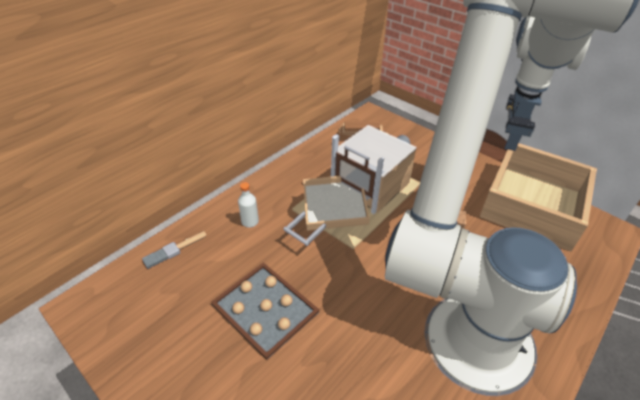

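```bash
python3 - <<'E'
from h import *
c=load('top2.png'); im=c['img'][:,:,::-1]
cv2.imwrite('pics/c1.png',cv2.resize(im[140:285,290:535],None,fx=3.2,fy=3.2,interpolation=cv2.INTER_CUBIC))
hsv=cv2.cvtColor(np.ascontiguousarray(im),cv2.COLOR_BGR2HSV)
b=im[185:285,185:272]; cv2.imwrite('pics/c2.png',cv2.resize(b,None,fx=6,fy=6,interpolation=cv2.INTER_CUBIC))
m=(hsv[...,1]>85).astype(np.uint8); m[:,:200]=0;m[:,258:]=0;m[:200]=0;m[271:]=0
n,l,s,ce=cv2.connectedComponentsWithStats(m)
for i in range(1,n):
    if s[i,4]>20: print(ce[i].round(1),s[i],onz(c,*ce[i],0.022).round(4))
o=get_obs();print(R.from_rotvec(o['ee_rot']).as_matrix().round(3),o['ee_pos'])
E
```

```text
[227.7 205.4] [223 201  10  10  84] [0.5655 0.3107 0.022 ]
[206.3 218.3] [201 213  11  11  88] [0.5297 0.3693 0.022 ]
[248.5 218.8] [244 214  10  11  89] [0.5282 0.2523 0.022 ]
[226.3 235.9] [222 231  10  11  90] [0.4809 0.3127 0.022 ]
[256.8 253.5] [256 231   2  40  50] [0.4325 0.228  0.022 ]
[203.  248.1] [200 243   8  11  71] [0.4474 0.3765 0.022 ]
[243.4 246.5] [239 242  10  10  86] [0.4517 0.2652 0.022 ]
[223.4 263.5] [219 259  10  10  87] [0.4052 0.3191 0.022 ]
[[-0.     0.397 -0.918]
 [ 0.001 -0.918 -0.397]
 [-1.    -0.001 -0.   ]] [ 0.2477703  -0.57354636  0.21357788]
```

View pics/c1.png

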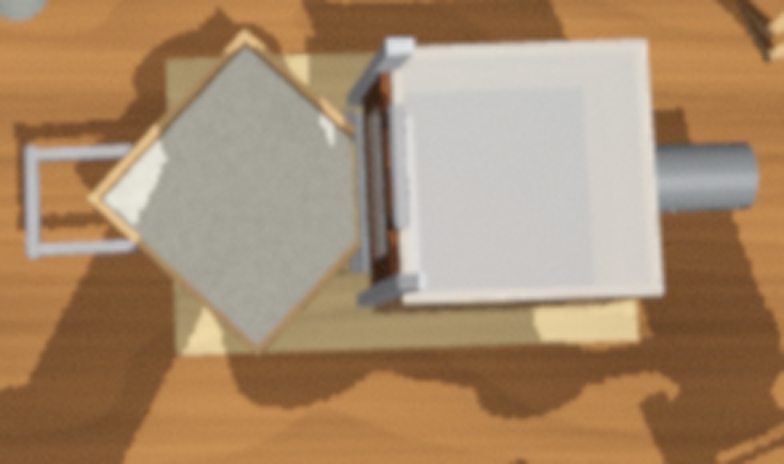

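View pics/c2.png

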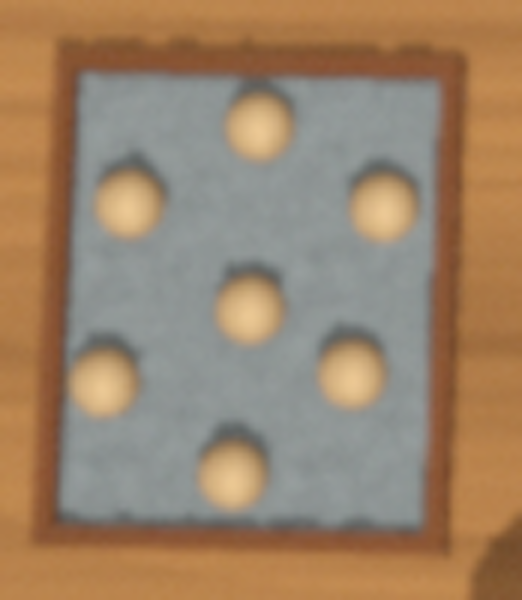

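```bash
python3 - <<'E'
from h import *
from scipy.optimize import least_squares
c=load('top2.png')
P=[(.047,.268,.066),(-.047,.268,.066),(.1,-.222,.169),(-.1,-.222,.169),(.1358,.086,.0924),(-.1358,.086,.0924),(0,.2212,.080)]
U=[(30,148),(35,255),(648,42),(663,293),(245,30),(260,352),(90,198)]
def W(s,p): 
    q=R.from_euler('z',s[2]).apply(p); return q+[s[0],s[1],0]
def res(s): return np.ravel([proj(c,W(s,p))-((np.array(u)+.5)/3.2-.5+[290,140]) for p,u in zip(P,U)])
r=least_squares(res,[.55,-.05,0]); print(r.x,r.fun.reshape(-1,2).round(2))
np.save('st.npy',r.x)
for n,p in dict(handle=(0,.268,.066),sash=(0,-.016,.202),mid=(0,.084,.0665),cab=(0,-.122,.014)).items(): print(n,W(r.x,p).round(4))
E
```

```text
[ 0.57629351 -0.16053439  0.03042479] [[ 0.59 -0.7 ]
 [-0.1   0.58]
 [-0.2  -0.8 ]
 [ 0.27  0.36]
 [ 0.29 -0.43]
 [-0.4   1.15]
 [-0.45 -0.2 ]]
handle [0.5681 0.1073 0.066 ]
sash [ 0.5768 -0.1765  0.202 ]
mid [ 0.5737 -0.0766  0.0665]
cab [ 0.58   -0.2825  0.014 ]
```

```bash
cat >> h.py <<'E'
S=np.load('st.npy'); RS=R.from_euler('z',S[2])
def toS(p): return RS.inv().apply(np.asarray(p)-[S[0],S[1],0])
def toW(p): return RS.apply(p)+[S[0],S[1],0]
def go(*pts):  # station-frame TCP targets -> tool units from present pose
    o=get_obs(); T=R.from_rotvec(o['ee_rot'])
    print('t',round(o['t'],2),'st',toS(o['ee_pos']).round(4),'toolS',(RS.inv()*T).as_matrix().round(3).tolist(),'J6',o['joints'][5].round(2))
    for p in pts: print(p,'->',(T.inv().apply(toW(p)-o['ee_pos'])/.025).round(2))
E
python3 - <<'E'
from h import *
K=dict(A=(.5655,.3107),B=(.5297,.3693),C=(.5282,.2523),D=(.4809,.3127),E=(.4474,.3765),F=(.4517,.2652),G=(.4052,.3191))
for k,p in K.items(): print(k,toS([*p,.022]).round(4))
o=get_obs(); a=toS([*K['A'],.022]); 
go(tuple(toS(o['ee_pos'])+[0,0,.1]),(a[0],a[1],.3),(a[0],a[1],.12))
T=R.from_rotvec(o['ee_rot']); y=T.apply([0,1,0]); print('yaw need',np.arctan2(y[1],y[0])-(S[2]-np.pi/2))
E
```

```text
A [0.0035 0.4713 0.022 ]
B [-0.0305  0.531   0.022 ]
C [-0.0355  0.4141  0.022 ]
D [-0.081   0.4759  0.022 ]
E [-0.1125  0.5407  0.022 ]
F [-0.1116  0.4293  0.022 ]
G [-0.1564  0.4846  0.022 ]
t 0.2 st [-0.3409 -0.4028  0.2136] toolS [[-0.0, 0.368, -0.93], [0.001, -0.93, -0.368], [-1.0, -0.001, -0.0]] J6 -0.1
(np.float64(-0.3409350412273635), np.float64(-0.4028271181749052), np.float64(0.31357787501410567)) -> [-4. -0. -0.]
(np.float64(0.0035464817705462004), np.float64(0.47134464097291723), 0.3) -> [ -3.44 -27.43 -25.69]
(np.float64(0.0035464817705462004), np.float64(0.47134464097291723), 0.12) -> [  3.76 -27.43 -25.69]
yaw need 0.3773540373249069
```

Call:
carry_out:
  motion:
    - [[0.47,-2,0,0,0.15,0,0],[0.47,-3.4,-1.5,-1.4,0.377,0,0],[0.47,-3.4,-27.4,-25.7,0.377,0,0],[0.47,-3.4,-27.4,-25.7,0.377,0,0],[0.47,-3.4,-27.4,-25.7,0.377,0,0],[0.47,-3.4,-27.4,-25.7,0.377,0,0],[0.47,-3.4,-27.4,-25.7,0.377,0,0],[0.47,-3.4,-27.4,-25.7,0.377,0,0],[0.47,-3.4,-27.4,-25.7,0.377,0,0],[0.47,-3.4,-27.4,-25.7,0.377,0,0]]
  squeeze: 8

```text
t: 1.45
ee_pos: [0.4349, -0.053, 0.2991]
ee_rot: [2.206, 0.034, -2.205]
ft_force: [1.4, -0.7, 0.2]
finger_gap: 0.53
```

```bash
python3 -c "
from h import *
go((.0035,.4713,.25),(.0035,.4713,.09))"
```

```text
t 1.45 st [-0.1381  0.1117  0.2991] toolS [[0.0, 0.0, -1.0], [-0.0, -1.0, -0.0], [-1.0, 0.0, -0.0]] J6 1.28
(0.0035, 0.4713, 0.25) -> [  1.96 -14.38  -5.67]
(0.0035, 0.4713, 0.09) -> [  8.36 -14.38  -5.66]
```

Call:
carry_out:
  motion:
    - [[0.47,0,-14.4,-5.7,0,0,0],[0.47,0,-14.4,-5.7,0,0,0],[0.47,0,-14.4,-5.7,0,0,0],[0.47,2,-14.4,-5.7,0,0,0],[0.47,4,-14.4,-5.7,0,0,0],[0.47,6,-14.4,-5.7,0,0,0],[0.47,6.8,-14.4,-5.7,0,0,0],[0.47,6.8,-14.4,-5.7,0,0,0],[0.47,6.8,-14.4,-5.7,0,0,0]]

```text
t: 2.58
ee_pos: [0.5654, 0.3091, 0.1281]
ee_rot: [2.203, 0.034, -2.207]
ft_force: [0.2, -0.4, 0.6]
finger_gap: 0.531
```

```bash
python3 -c "
from h import *
go((.0035,.4713,.010))
c=snap('wrist','w1.png'); print(c['eye'],[proj(c,[*p,.022]).round(0).tolist() for p in [(.5655,.3107),(.5297,.3693),(.5282,.2523),(.4809,.3127),(.4474,.3765),(.4517,.2652),(.4052,.3191)]])"
```

```text
t 2.58 st [0.0034 0.4697 0.1281] toolS [[-0.002, 0.001, -1.0], [-0.001, -1.0, -0.001], [-1.0, 0.001, 0.002]] J6 1.95
(0.0035, 0.4713, 0.01) -> [ 4.72 -0.07 -0.01]
[0.63678073 0.31159098 0.29869199] [[316.0, 197.0], [255.0, 231.0], [374.0, 236.0], [312.0, 277.0], [250.0, 304.0], [356.0, 303.0], [304.0, 339.0]]
```

View pics/w1.png

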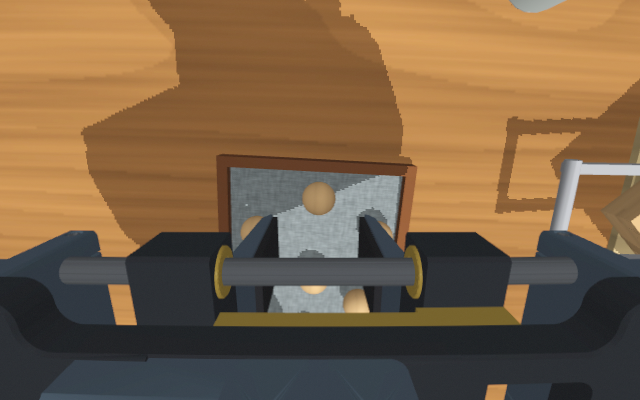

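Call:
carry_out:
  motion:
    - [[0.47,2.4,0,0,0,0,0],[0.47,4.7,0,0,0,0,0],[0.47,4.7,0,0,0,0,0],[1,4.7,0,0,0,0,0],[1,4.7,0,0,0,0,0],[1,4.7,0,0,0,0,0],[1,2.4,0,0,0,0,0],[1,0,0,0,0,0,0],[1,-0.8,2,0,0,0,0]]

```text
t: 3.75
ee_pos: [0.5693, 0.2615, 0.1539]
ee_rot: [2.214, 0.041, -2.198]
ft_force: [1.9, -0.3, -1.6]
finger_gap: 0.345
```

```bash
python3 -c "
from h import *
go((.028,.118,.145),(.028,.118,.072))"
```

```text
t 3.75 st [0.0058 0.422  0.1539] toolS [[0.007, 0.004, -1.0], [0.003, -1.0, -0.004], [-1.0, -0.003, -0.007]] J6 1.87
(0.028, 0.118, 0.145) -> [ 0.33 12.17 -0.84]
(0.028, 0.118, 0.072) -> [ 3.25 12.17 -0.82]
```

Call:
carry_out:
  motion:
    - [[1,0,3,-0.3,0,0,0],[1,0,5.5,-0.6,0,0,0],[1,0,8,-0.9,0,0,0],[1,0,10.5,-0.9,0,0,0],[1,0,12.1,-0.9,0,0,0],[1,0,12.1,-0.9,0,0,0],[1,1.5,12.1,-0.9,0,0,0],[1,2.8,12.1,-0.9,0,0,0],[1,2.8,12.1,-0.9,0,0,0]]

```text
t: 4.88
ee_pos: [0.5979, -0.0415, 0.0779]
ee_rot: [2.202, 0.035, -2.21]
ft_force: [0.4, 0.5, 0.3]
finger_gap: 0.344
```

```bash
python3 -c "
from h import *
go((.028,.118,.072),(.028,.118,.147),(-.1564,.4846,.13),(-.1564,.4846,.01))"
```

```text
t 4.88 st [0.0252 0.1183 0.0779] toolS [[-0.003, 0.001, -1.0], [0.001, -1.0, -0.001], [-1.0, -0.001, 0.003]] J6 1.37
(0.028, 0.118, 0.072) -> [ 0.23  0.01 -0.11]
(0.028, 0.118, 0.147) -> [-2.77  0.01 -0.1 ]
(-0.1564, 0.4846, 0.13) -> [ -2.05 -14.66   7.26]
(-0.1564, 0.4846, 0.01) -> [  2.75 -14.66   7.24]
```

Call:
carry_out:
  motion:
    - [[1,0.2,0,0,0,0,0],[0.47,0.2,0,0,0,0,0],[0.47,0.2,0,0,0,0,0],[0.47,-2,0,0,0,0,0],[0.47,-2.8,-2,1,0,0,0],[0.47,-2.8,-4.2,2.1,0,0,0],[0.47,-2.8,-6.4,3.2,0,0,0],[0.47,-2.8,-8.6,4.3,0,0,0],[0.47,-2.8,-10.8,5.4,0,0,0],[0.47,-2.8,-13,6.5,0,0,0]]

```text
t: 6.12
ee_pos: [0.426, 0.2791, 0.1496]
ee_rot: [2.208, 0.034, -2.205]
ft_force: [0.9, 0.6, -0.4]
finger_gap: 0.531
```

```bash
python3 -c "
from h import *
go((-.1564,.4846,.13),(-.1564,.4846,.01))
snap('side','s3.png')"
```

```text
t 6.12 st [-0.1368  0.444   0.1496] toolS [[0.001, 0.0, -1.0], [0.001, -1.0, -0.0], [-1.0, -0.001, -0.001]] J6 2.0
(-0.1564, 0.4846, 0.13) -> [ 0.78 -1.62  0.78]
(-0.1564, 0.4846, 0.01) -> [ 5.58 -1.62  0.79]
```

View pics/s3.png

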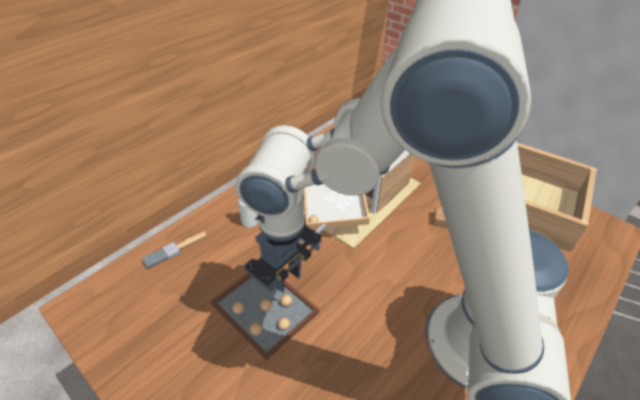

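```bash
python3 -c "
from h import *
c=load('s3.png')
print('A',proj(c,toW((.028,.118,.08))), toS(onz(c,313,219,.079)))
for k,p in dict(B=(.5297,.3693),C=(.5282,.2523),D=(.4809,.3127),E=(.4474,.3765),F=(.4517,.2652),G=(.4052,.3191)).items(): print(k,proj(c,[*p,.022]).round(0))"
```

```text
A [320.54963748 201.72813737] [-0.00331437  0.19012873  0.079     ]
B [237. 308.]
C [269. 282.]
D [265. 305.]
E [255. 328.]
F [285. 300.]
G [283. 324.]
```

Call:
carry_out:
  motion:
    - [[0.47,0.5,-1.65,0.77,0,0,0],[0.47,2.5,-1.65,0.77,0,0,0],[0.47,4.5,-1.65,0.77,0,0,0],[0.47,5.5,-1.65,0.77,0,0,0],[0.47,5.5,-1.65,0.77,0,0,0],[1,5.5,-1.65,0.77,0,0,0],[1,5.5,-1.65,0.77,0,0,0],[1,5.5,-1.65,0.77,0,0,0],[1,3,-1.65,0.77,0,0,0],[1,0.5,-1.65,0.77,0,0,0]]

```text
t: 7.42
ee_pos: [0.4059, 0.3177, 0.138]
ee_rot: [2.205, 0.033, -2.207]
ft_force: [0.6, 1.1, -0.4]
finger_gap: 0.345
```

```bash
python3 -c "
from h import *
go((-.028,.118,.145),(-.028,.118,.069))"
```

```text
t 7.42 st [-0.1558  0.4832  0.138 ] toolS [[-0.001, 0.0, -1.0], [-0.001, -1.0, -0.0], [-1.0, 0.001, 0.001]] J6 2.09
(-0.028, 0.118, 0.145) -> [-0.28 14.61 -5.11]
(-0.028, 0.118, 0.069) -> [ 2.76 14.61 -5.11]
```

Call:
carry_out:
  motion:
    - [[1,-0.4,2,-0.7,0,0,0],[1,-0.4,4.3,-1.5,0,0,0],[1,-0.4,6.6,-2.3,0,0,0],[1,-0.4,8.9,-3.1,0,0,0],[1,-0.4,11.2,-3.9,0,0,0],[1,-0.4,13.5,-4.7,0,0,0],[1,-0.4,14.6,-5.1,0,0,0],[1,1,14.6,-5.1,0,0,0],[1,2.2,14.6,-5.1,0,0,0],[1,2.5,14.6,-5.1,0,0,0]]

```text
t: 8.68
ee_pos: [0.544, -0.0428, 0.0729]
ee_rot: [2.204, 0.034, -2.209]
ft_force: [-0.5, 1.0, 0.6]
finger_gap: 0.34
```

```bash
python3 -c "
from h import *
go((-.028,.118,.068),(-.028,.118,.147),(-.081,.4759,.13))"
```

```text
t 8.68 st [-0.0287  0.1187  0.0729] toolS [[-0.002, 0.0, -1.0], [0.001, -1.0, -0.0], [-1.0, -0.001, 0.002]] J6 1.35
(-0.028, 0.118, 0.068) -> [ 0.2   0.03 -0.03]
(-0.028, 0.118, 0.147) -> [-2.96  0.03 -0.02]
(-0.081, 0.4759, 0.13) -> [ -2.27 -14.29   2.1 ]
```

Call:
carry_out:
  motion:
    - [[1,0.15,0,0,0,0,0],[1,0.15,0,0,0,0,0],[0.6,0.15,0,0,0,0,0],[0.47,0.15,0,0,0,0,0],[0.47,-1.2,0,0,0,0,0],[0.47,-2.9,-1,0.2,-0.1,0,0],[0.47,-2.9,-3.2,0.5,-0.28,0,0],[0.47,-2.9,-5.4,0.8,-0.46,0,0],[0.47,-2.9,-7.6,1.1,-0.64,0,0],[0.47,-2.9,-9.8,1.4,-0.82,0,0]]

```text
t: 9.93
ee_pos: [0.5021, 0.2027, 0.1468]
ee_rot: [1.713, 0.782, -1.712]
ft_force: [1.6, -0.3, 0.1]
finger_gap: 0.532
```

```bash
python3 -c "
from h import *
go((-.081,.4759,.13),(-.081,.4759,.01))
snap('side','s4.png')
c=snap('top','t4.png');im=c['img'][:,:,::-1]
cv2.imwrite('pics/c4.png',np.hstack([cv2.resize(im[140:260,290:410],None,fx=3.3,fy=3.3),cv2.resize(im[180:300,180:300],None,fx=3.3,fy=3.3)]))"
```

```text
t 9.93 st [-0.0631  0.3653  0.1468] toolS [[0.001, 0.735, -0.678], [0.0, -0.678, -0.735], [-1.0, 0.0, -0.001]] J6 0.99
(-0.081, 0.4759, 0.13) -> [ 0.67 -3.52 -2.77]
(-0.081, 0.4759, 0.01) -> [ 5.47 -3.53 -2.77]
```

View pics/c4.png

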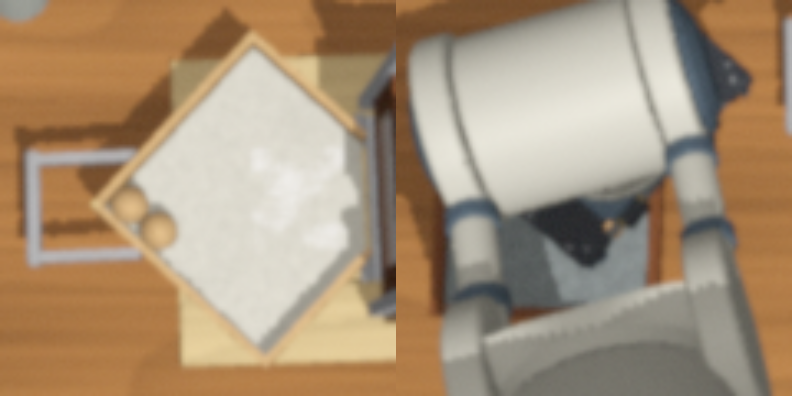

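Call:
carry_out:
  motion:
    - [[0.47,0,-1.3,-1,-0.18,0,0],[0.47,0,-2.6,-2,-0.36,0,0],[0.47,0.5,-3.5,-2.75,-0.54,0,0],[0.47,0.7,-3.55,-2.8,-0.7,0,0],[0.47,1,-3.55,-2.8,-0.75,0,0],[0.47,3.2,-3.55,-2.8,-0.75,0,0],[0.47,5.4,-3.55,-2.8,-0.75,0,0],[0.47,5.4,-3.55,-2.8,-0.75,0,0],[1,5.4,-3.55,-2.8,-0.75,0,0],[1,5.4,-3.55,-2.8,-0.75,0,0]]

```text
t: 11.28
ee_pos: [0.4821, 0.312, 0.0119]
ee_rot: [1.188, 1.223, -1.187]
ft_force: [0.6, -0.9, -0.5]
finger_gap: 0.344
```

```bash
python3 -c "
from h import *
go((-.081,.4759,.01),(-.081,.4759,.13),(0,.084,.145),(0,.084,.071))"
```

```text
t 11.28 st [-0.0797  0.4752  0.0119] toolS [[0.0, 1.0, -0.001], [0.0, -0.001, -1.0], [-1.0, 0.0, -0.0]] J6 0.44
(-0.081, 0.4759, 0.01) -> [ 0.07 -0.05 -0.03]
(-0.081, 0.4759, 0.13) -> [-4.73 -0.05 -0.03]
(0, 0.084, 0.145) -> [-5.33  3.21 15.64]
(0, 0.084, 0.071) -> [-2.37  3.2  15.64]
```

```bash
cat >> h.py <<'E'
def knobs(n='side',f='k.png'):
    c=snap(n,f); h=cv2.cvtColor(c['img'],cv2.COLOR_RGB2HSV)
    m=((h[...,1]>80)&(h[...,2]>130)).astype(np.uint8); mk=np.zeros_like(m)
    q=[proj(c,toW((x,y,.012))) for x,y in [(.018,.404),(.018,.556),(-.172,.556),(-.172,.404)]]
    cv2.fillPoly(mk,[np.int32(np.round(q))],1); m*=mk
    k,l,s,ce=cv2.connectedComponentsWithStats(m)
    for i in range(1,k):
        if s[i,4]>25: print(n,ce[i].round(0),s[i,4],toS(onz(c,*ce[i],.022))[:2].round(4))
E
python3 -c "
from h import *
c=load('side2.png')
import h; h.snap=lambda n,f:c
knobs()"
```

```text
side [270. 282.] 51 [-0.0374  0.4155]
side [246. 286.] 69 [0.0016 0.4682]
side [286. 300.] 85 [-0.1129  0.4269]
side [266. 305.] 83 [-0.0814  0.4736]
side [238. 307.] 83 [-0.0313  0.5292]
side [284. 323.] 91 [-0.1569  0.4824]
side [256. 328.] 90 [-0.113  0.541]
```

Call:
carry_out:
  motion:
    - [[1,-2.5,0,0,0,0,0],[1,-5,0,0,0,0,0],[1,-5.4,0.5,2.2,0,0,0],[1,-5.4,1,4.6,0,0,0],[1,-5.4,1.5,7,0,0,0],[1,-5.4,2,9.4,0,0,0],[1,-5.4,2.5,11.8,0,0,0],[1,-5.4,3,14.2,0,0,0],[1,-5.4,3.2,16,0,0,0],[1,-5.4,3.2,16,0,0,0]]

```text
t: 12.52
ee_pos: [0.5743, -0.0885, 0.1468]
ee_rot: [1.19, 1.22, -1.189]
ft_force: [0.6, 1.0, 0.4]
finger_gap: 0.339
```

```bash
python3 -c "
from h import *
knobs();knobs('top','k2.png')
go((0,.074,.072))"
```

```text
side [269. 282.] 46 [-0.0371  0.4154]
side [286. 301.] 63 [-0.1138  0.4286]
side [238. 308.] 84 [-0.0312  0.5293]
side [256. 329.] 90 [-0.1132  0.5412]
top [206. 218.] 88 [-0.0308  0.5317]
top [248. 219.] 67 [-0.0363  0.4156]
top [202. 248.] 88 [-0.1128  0.5427]
top [243. 247.] 65 [-0.1131  0.4308]
t 12.62 st [-0.0004  0.0751  0.1467] toolS [[0.0, 1.0, -0.002], [0.0, -0.002, -1.0], [-1.0, 0.0, -0.0]] J6 -0.28
(0, 0.074, 0.072) -> [2.99 0.02 0.04]
```

Call:
carry_out:
  motion:
    - [[1,1.5,0,0,0,0,0],[1,2.7,0,0,0,0,0],[1,2.95,0,0,0,0,0],[0.6,2.95,0,0,0,0,0],[0.47,2.95,0,0,0,0,0],[0.47,1.5,0,0,0,0,0],[0.47,0,0,0,0,0,0],[0.47,0,-0.6,-2,0,0,0],[0.47,0,-1.3,-4.3,0,0,0]]

```text
t: 13.75
ee_pos: [0.5386, 0.0218, 0.1479]
ee_rot: [1.19, 1.22, -1.186]
ft_force: [1.5, 0.5, 0.0]
finger_gap: 0.528
```

Call:
carry_out:
  motion:
    - [[0.47,0,-0.7,-2.3,0,0,0],[0.47,0,-1.4,-4.6,0,0,0],[0.47,0,-2.2,-6.9,0,0,0],[0.47,0,-2.9,-9.2,0,0,0],[0.47,1,-3.16,-9.87,0,0,0],[0.47,3.2,-3.16,-9.87,0,0,0],[0.47,5.4,-3.16,-9.87,0,0,0],[0.47,5.4,-3.16,-9.87,0,0,0],[1,5.4,-3.16,-9.87,0,0,0],[1,5.4,-3.16,-9.87,0,0,0]]

```text
t: 15.0
ee_pos: [0.4522, 0.2656, 0.0123]
ee_rot: [1.188, 1.223, -1.186]
ft_force: [0.4, -0.3, -0.3]
finger_gap: 0.345
```

```bash
python3 -c "
from h import *
go((-.112,.4293,.01),(0,.074,.1467))"
```

```text
t 15.0 st [-0.1111  0.4298  0.0123] toolS [[0.001, 1.0, -0.0], [0.001, -0.0, -1.0], [-1.0, 0.001, -0.001]] J6 0.39
(-0.112, 0.4293, 0.01) -> [ 0.09 -0.04  0.02]
(0, 0.074, 0.1467) -> [-5.38  4.45 14.23]
```

Call:
carry_out:
  motion:
    - [[1,-2.5,0,0,0,0,0],[1,-5,0,0,0,0,0],[1,-5.4,0.6,2,0,0,0],[1,-5.4,1.3,4.3,0,0,0],[1,-5.4,2,6.6,0,0,0],[1,-5.4,2.7,8.9,0,0,0],[1,-5.4,3.4,11.2,0,0,0],[1,-5.4,4.1,13.3,0,0,0],[1,-5.4,4.45,14.2,0,0,0],[1,-5.4,4.45,14.2,0,0,0]]

```text
t: 16.25
ee_pos: [0.574, -0.0872, 0.1468]
ee_rot: [1.189, 1.222, -1.188]
ft_force: [-0.2, 1.0, -0.4]
finger_gap: 0.344
```

```bash
python3 -c "
from h import *
knobs();knobs('top','k3.png')
go((0,.074,.072))
c=load('k3.png');im=c['img'][:,:,::-1]
cv2.imwrite('pics/c5.png',cv2.resize(im[140:260,290:410],None,fx=3.3,fy=3.3))"
```

```text
side [269. 282.] 47 [-0.0369  0.4155]
side [238. 307.] 83 [-0.0313  0.5292]
side [256. 329.] 90 [-0.1132  0.5412]
top [206. 218.] 89 [-0.0309  0.5316]
top [248. 219.] 65 [-0.0363  0.4156]
top [202. 248.] 87 [-0.1127  0.5428]
t 16.35 st [-0.0009  0.0754  0.1466] toolS [[-0.0, 1.0, -0.0], [0.0, -0.0, -1.0], [-1.0, -0.0, -0.0]] J6 -0.28
(0, 0.074, 0.072) -> [2.98 0.04 0.06]
```

View pics/c5.png

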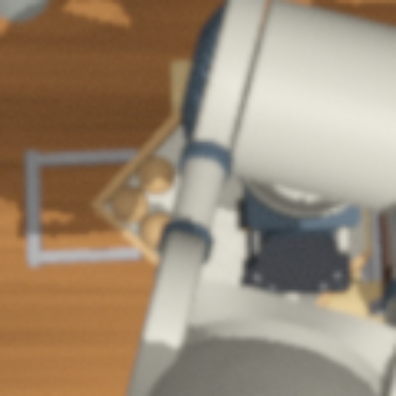

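Call:
carry_out:
  motion:
    - [[1,1.5,0,0,0,0,0],[1,2.7,0,0,0,0,0],[1,2.95,0,0,0,0,0],[0.6,2.95,0,0,0,0,0],[0.47,2.95,0,0,0,0,0],[0.47,1.5,0,0,0,0,0],[0.47,0,0,0,0,0,0],[0.47,0,-0.5,-2,0,0,0],[0.47,0,-1.05,-4.3,0,0,0],[0.47,0,-1.6,-6.6,0,0,0]]

```text
t: 17.6
ee_pos: [0.5284, 0.0793, 0.1474]
ee_rot: [1.188, 1.222, -1.186]
ft_force: [1.1, 0.2, -0.2]
finger_gap: 0.53
```

Call:
carry_out:
  motion:
    - [[0.47,0,-0.55,-2.3,0,0,0],[0.47,0,-1.1,-4.6,0,0,0],[0.47,0,-1.65,-6.9,0,0,0],[0.47,0,-2.2,-9.2,0,0,0],[0.47,0,-2.75,-11.4,0,0,0],[0.47,1.3,-2.88,-11.98,0,0,0],[0.47,3.5,-2.88,-11.98,0,0,0],[0.47,5.3,-2.88,-11.98,0,0,0],[0.47,5.4,-2.88,-11.98,0,0,0],[1,5.4,-2.88,-11.98,0,0,0]]

```text
t: 18.85
ee_pos: [0.4485, 0.3754, 0.013]
ee_rot: [1.188, 1.223, -1.186]
ft_force: [0.7, -0.0, 0.5]
finger_gap: 0.452
```

Call:
carry_out:
  motion:
    - [[1,0,0,0,0,0,0],[1,0,0,0,0,0,0],[1,-2.5,0,0,0,0,0],[1,-5,0,0,0,0,0],[1,-5.4,0.5,2.2,0,0,0],[1,-5.4,1,4.5,0,0,0],[1,-5.4,1.5,6.8,0,0,0],[1,-5.4,2,9.1,0,0,0],[1,-5.4,2.5,11.4,0,0,0],[1,-5.4,3,13.7,0,0,0]]

```text
t: 20.1
ee_pos: [0.5334, 0.0328, 0.1473]
ee_rot: [1.188, 1.222, -1.186]
ft_force: [1.1, 0.8, -0.0]
finger_gap: 0.34
```

```bash
python3 -c "
from h import *
knobs();knobs('top','k4.png')
go((0,.074,.1466))"
```

```text
side [270. 282.] 51 [-0.0374  0.4155]
side [237. 307.] 82 [-0.0306  0.5297]
top [205. 219.] 75 [-0.0311  0.5337]
top [248. 219.] 89 [-0.0359  0.4157]
t 20.2 st [-0.0359  0.1916  0.1473] toolS [[0.002, 1.0, -0.005], [-0.001, -0.005, -1.0], [-1.0, 0.002, 0.001]] J6 -0.08
(0, 0.074, 0.1466) -> [0.04 1.46 4.7 ]
```

Call:
carry_out:
  motion:
    - [[1,0,0.7,2.3,0,0,0],[1,0,1.5,4.6,0,0,0],[1,0,1.5,4.9,0,0,0],[1,0,1.5,4.9,0,0,0],[1,1.5,1.5,4.9,0,0,0],[1,2.7,1.5,4.9,0,0,0],[1,2.95,1.5,4.9,0,0,0],[0.6,2.95,1.5,4.9,0,0,0],[0.47,2.95,1.5,4.9,0,0,0],[0.47,1.5,1.5,4.9,0,0,0]]

```text
t: 21.45
ee_pos: [0.5729, -0.0859, 0.1082]
ee_rot: [1.186, 1.227, -1.189]
ft_force: [0.6, -0.1, -0.1]
finger_gap: 0.53
```

Call:
carry_out:
  motion:
    - [[0.47,-1.5,0,0,0,0,0],[0.47,-1.5,-0.15,-2.2,0,0,0],[0.47,-1.5,-0.3,-4.5,0,0,0],[0.47,-1.5,-0.45,-6.8,0,0,0],[0.47,-1.5,-0.6,-9.1,0,0,0],[0.47,-1.5,-0.75,-11.4,0,0,0],[0.47,-1.5,-0.9,-13.7,0,0,0],[0.47,-1.5,-1.1,-16,0,0,0],[0.47,-1.5,-1.24,-18.24,0,0,0],[0.47,-1,-1.24,-18.24,0,0,0]]

```text
t: 22.7
ee_pos: [0.5291, 0.3726, 0.1352]
ee_rot: [1.187, 1.225, -1.181]
ft_force: [0.7, 0.4, -0.1]
finger_gap: 0.53
```

```bash
python3 -c "
from h import *
go((-.031,.5305,.01))"
```

```text
t 22.7 st [-0.031   0.5343  0.1352] toolS [[0.003, 1.0, 0.004], [0.002, 0.004, -1.0], [-1.0, 0.003, -0.002]] J6 0.49
(-0.031, 0.5305, 0.01) -> [ 5.01 -0.02  0.16]
```

Call:
carry_out:
  motion:
    - [[0.47,2.2,0,0.04,0,0,0],[0.47,4.4,0,0.04,0,0,0],[0.47,4.95,0,0.04,0,0,0],[0.47,4.95,0,0.04,0,0,0],[1,4.95,0,0.04,0,0,0],[1,4.95,0,0.04,0,0,0],[1,4.95,0,0.04,0,0,0],[1,2.5,0,0,0,0,0],[1,0,0,0,0,0,0],[1,-0.5,0,2,0,0,0]]

```text
t: 23.95
ee_pos: [0.5332, 0.321, 0.1514]
ee_rot: [1.191, 1.222, -1.177]
ft_force: [1.0, -1.9, -0.6]
finger_gap: 0.341
```

```bash
python3 -c "
from h import *
knobs();knobs('top','k5.png')
go((0,.07,.1466))"
```

```text
side [270. 282.] 51 [-0.0374  0.4155]
top [248. 219.] 85 [-0.0358  0.4151]
t 24.05 st [-0.03    0.4772  0.1492] toolS [[0.003, 1.0, -0.002], [0.0, -0.002, -1.0], [-1.0, 0.003, -0.0]] J6 0.41
(0, 0.07, 0.1466) -> [ 0.1   1.23 16.29]
```

Call:
carry_out:
  motion:
    - [[1,0,0.15,2.2,0,0,0],[1,0,0.3,4.5,0,0,0],[1,0,0.45,6.8,0,0,0],[1,0,0.6,9.1,0,0,0],[1,0,0.75,11.4,0,0,0],[1,0,0.9,13.7,0,0,0],[1,0,1.1,15.6,0,0,0],[1,0,1.2,16.3,0,0,0],[1,0,1.2,16.3,0,0,0],[1,1,1.2,16.3,0,0,0]]

```text
t: 25.3
ee_pos: [0.5742, -0.0871, 0.1225]
ee_rot: [1.188, 1.221, -1.185]
ft_force: [-0.6, 0.7, -0.3]
finger_gap: 0.341
```

```bash
python3 -c "
from h import *
go((0,.07,.0725),(0,.07,.1466),(-.036,.415,.1466))"
```

```text
t 25.3 st [0.0002 0.0734 0.1225] toolS [[0.003, 1.0, 0.0], [-0.001, 0.0, -1.0], [-1.0, 0.003, 0.001]] J6 -0.28
(0, 0.07, 0.0725) -> [ 2.   -0.01  0.14]
(0, 0.07, 0.1466) -> [-0.96 -0.    0.14]
(-0.036, 0.415, 0.1466) -> [ -0.97  -1.44 -13.66]
```

Call:
carry_out:
  motion:
    - [[1,1.3,0,0,0,0,0],[1,1.95,0,0,0,0,0],[1,1.95,0,0,0,0,0],[0.6,1.95,0,0,0,0,0],[0.47,1.95,0,0,0,0,0],[0.47,0.5,0,0,0,0,0],[0.47,-1,0,0,0,0,0],[0.47,-1,-0.2,-2.2,0,0,0],[0.47,-1,-0.45,-4.5,0,0,0],[0.47,-1,-0.7,-6.8,0,0,0]]

```text
t: 26.55
ee_pos: [0.5505, 0.0828, 0.1473]
ee_rot: [1.188, 1.222, -1.187]
ft_force: [0.1, -0.2, -0.2]
finger_gap: 0.525
```

Call:
carry_out:
  motion:
    - [[0.47,0,-0.25,-2.3,0,0,0],[0.47,0,-0.5,-4.6,0,0,0],[0.47,0,-0.74,-6.86,0,0,0],[0.47,0.5,-0.74,-6.86,0,0,0],[0.47,2.7,-0.74,-6.86,0,0,0],[0.47,4.9,-0.74,-6.86,0,0,0],[0.47,5.4,-0.74,-6.86,0,0,0],[0.47,5.4,-0.74,-6.86,0,0,0],[1,5.4,-0.74,-6.86,0,0,0],[1,5.4,-0.74,-6.86,0,0,0]]

```text
t: 27.8
ee_pos: [0.528, 0.2524, 0.0131]
ee_rot: [1.189, 1.222, -1.185]
ft_force: [-0.0, 0.4, 0.6]
finger_gap: 0.343
```

```bash
python3 -c "
from h import *
go((-.036,.415,.01),(0,.066,.147))
c=snap('top','t6.png');im=c['img'][:,:,::-1]
cv2.imwrite('pics/c6.png',cv2.resize(im[140:300,180:420],None,fx=3.2,fy=3.2))"
```

```text
t 27.8 st [-0.0357  0.4143  0.0131] toolS [[0.003, 1.0, -0.0], [0.001, -0.0, -1.0], [-1.0, 0.003, -0.001]] J6 0.31
(-0.036, 0.415, 0.01) -> [ 0.12 -0.01 -0.03]
(0, 0.066, 0.147) -> [-5.36  1.45 13.93]
```

View pics/c6.png

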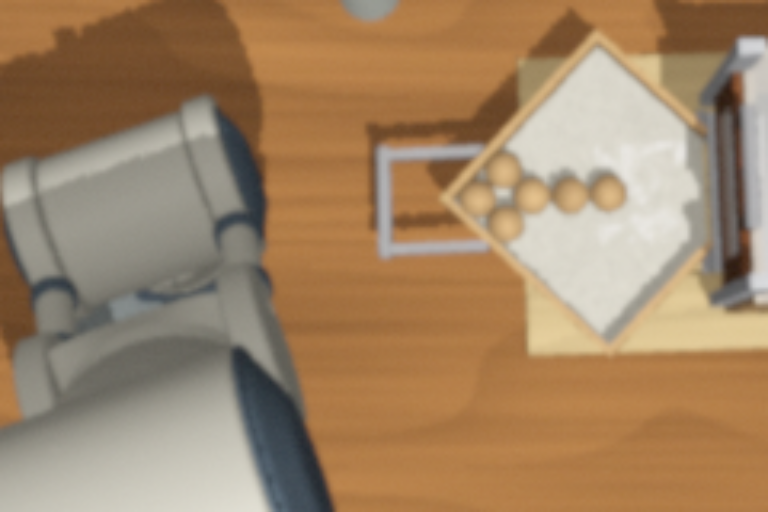

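Call:
carry_out:
  motion:
    - [[1,-2.5,0,0,0,0,0],[1,-5,0,0,0,0,0],[1,-5.4,-0.15,2.2,0,0,0],[1,-5.4,-0.3,4.5,0,0,0],[1,-5.4,-0.45,6.8,0,0,0],[1,-5.4,-0.6,9.1,0,0,0],[1,-5.4,-0.75,11.4,0,0,0],[1,-5.4,-0.8,13.1,0,0,0],[1,-5.4,-0.8,13.4,0,0,0],[1,-5.4,-0.8,13.4,0,0,0]]

```text
t: 29.1
ee_pos: [0.5171, -0.0834, 0.1468]
ee_rot: [1.188, 1.222, -1.187]
ft_force: [0.5, 0.8, -0.3]
finger_gap: 0.342
```

```bash
python3 -c "
from h import *
c=load('t6.png')
for u in [(608,192),(571,194),(531,194),(505,168),(506,222),(478,197)]: print(toS(onz(c,180+(u[0]+.5)/3.2-.5,140+(u[1]+.5)/3.2-.5,.082)).round(4))
go((-.058,.08,.0715),(-.058,.08,.147))"
```

```text
[-0.0001  0.0821  0.082 ]
[-0.0008  0.1129  0.082 ]
[0.0002 0.1461 0.082 ]
[0.0227 0.1669 0.082 ]
[-0.0225  0.1675  0.082 ]
[-0.0009  0.1901  0.082 ]
t 29.1 st [-0.0569  0.0789  0.1468] toolS [[0.001, 1.0, -0.001], [0.0, -0.001, -1.0], [-1.0, 0.001, -0.0]] J6 -0.3
(-0.058, 0.08, 0.0715) -> [ 3.01 -0.05 -0.04]
(-0.058, 0.08, 0.147) -> [-0.01 -0.05 -0.04]
```

Call:
carry_out:
  motion:
    - [[1,1.6,0,0,0,0,0],[1,2.8,0,0,0,0,0],[1,3,0,0,0,0,0],[0.57,3,0,0,0,0,0],[0.57,3,0,0,0,0,0],[0.57,1.5,0,0,0,0,0],[0.57,-1,0,0,0,0,0],[0.57,-3.5,0,0,0,0,0],[0.47,-6,0,0,0.1,0,0],[0.47,-6.4,0,0,0.28,0,0]]

```text
t: 30.35
ee_pos: [0.5185, -0.0834, 0.3117]
ee_rot: [1.397, 1.071, -1.388]
ft_force: [-0.5, -0.3, -0.5]
finger_gap: 0.53
```

```bash
python3 -c "
from h import *
go((0,-.016,.3),(0,-.016,.19))
knobs()
c=snap('top','t7.png');snap('side','s7.png');im=c['img'][:,:,::-1]
b=load('s7.png')['img'][:,:,::-1]
cv2.imwrite('pics/c7.png',np.vstack([cv2.resize(im[140:260,180:420],None,fx=3,fy=3),cv2.resize(b[130:210,240:480],None,fx=3,fy=3)]))"
```

```text
t 30.35 st [-0.0554  0.0789  0.3117] toolS [[0.008, 0.96, -0.281], [-0.002, -0.281, -0.96], [-1.0, 0.008, 0.0]] J6 -0.02
(0, -0.016, 0.3) -> [0.49 3.19 3.02]
(0, -0.016, 0.19) -> [4.89 3.15 3.02]
```

View pics/c7.png

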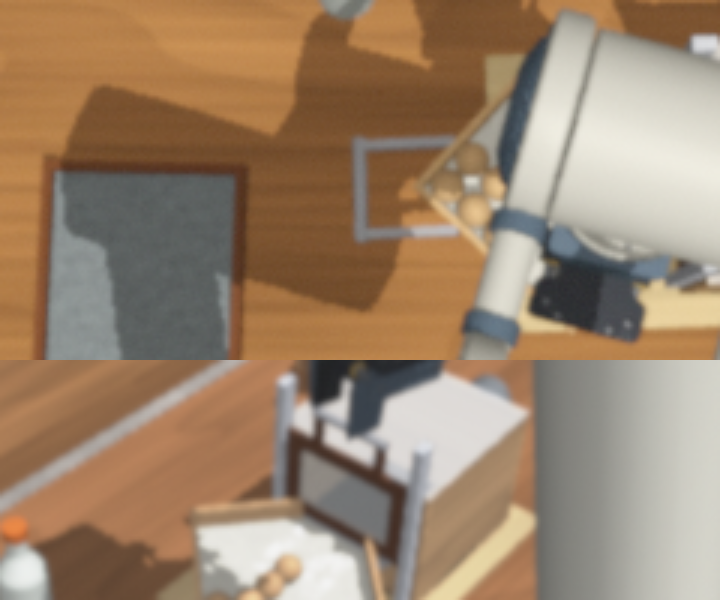

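Call:
carry_out:
  motion:
    - [[0.47,0,0.6,0.6,0.18,0,0],[0.47,0,1.2,1.2,0.36,0,0],[0.47,0,1.8,1.8,0.54,0,0],[0.47,0.2,2.4,2.4,0.72,0,0],[0.47,0.4,3.15,3.02,0.9,0,0],[0.47,0.5,3.15,3.02,1.08,0,0],[0.47,0.5,3.15,3.02,1.26,0,0],[0.47,0.5,3.15,3.02,1.288,0,0],[0.47,0.5,3.15,3.02,1.288,0,0]]

```text
t: 31.62
ee_pos: [0.5744, -0.1757, 0.2933]
ee_rot: [2.201, 0.043, -2.203]
ft_force: [-0.3, -0.4, 0.3]
finger_gap: 0.53
```

```bash
python3 -c "
from h import *
go((0,-.016,.187),(0,-.016,.287))
c=snap('side','s8.png');b=c['img'][:,:,::-1]
c=snap('wrist','w8.png');print('bar ends in wrist',[proj(c,toW((x,-.016,.202))).round(0) for x in(-.047,0,.047)])
cv2.imwrite('pics/c8.png',np.hstack([cv2.resize(c['img'][:,:,::-1],(400,250)),cv2.resize(b[90:240,280:440],(400,375))[:250]]) if 0 else np.vstack([c['img'][::1,:,::-1][:200+200:1][::2,::2].repeat(1,0),cv2.resize(b[100:220,280:440],(320,240))]))"
```

```text
t 31.62 st [-0.0024 -0.0151  0.2933] toolS [[-0.001, 0.008, -1.0], [0.0, -1.0, -0.008], [-1.0, -0.0, 0.001]] J6 1.14
(0, -0.016, 0.187) -> [ 4.25  0.04 -0.1 ]
(0, -0.016, 0.287) -> [ 0.25  0.04 -0.09]
bar ends in wrist [array([319., 247.]), array([319., 199.]), array([320., 147.])]
```

View pics/c8.png

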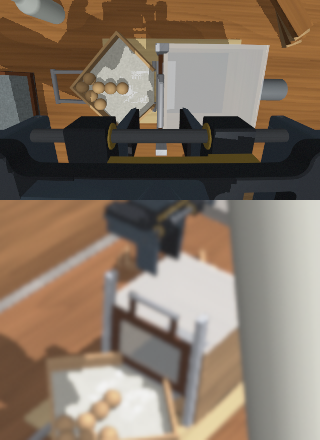

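Call:
carry_out:
  motion:
    - [[0.47,2,0.04,-0.1,0,0,0],[0.47,4,0.04,-0.1,0,0,0],[0.47,4.25,0.04,-0.1,0,0,0],[0.47,4.25,0.04,-0.1,0,0,0],[1,4.25,0.04,-0.1,0,0,0],[1,4.25,0.04,-0.1,0,0,0],[1,4.25,0.04,-0.1,0,0,0],[1,4.25,0.04,-0.1,0,0,0]]
  squeeze: 30

```text
t: 32.72
ee_pos: [0.5773, -0.1771, 0.188]
ee_rot: [2.205, 0.036, -2.204]
ft_force: [0.5, -14.4, 0.3]
finger_gap: 0.125
```

Call:
carry_out:
  motion:
    - [[1,-0.6,0,0,0,0,0],[1,-1.4,0,0,0,0,0],[1,-2.2,0,0,0,0,0],[1,-3,0,0,0,0,0],[1,-3.6,0,0,0,0,0],[1,-3.92,0,0,0,0,0],[1,-3.92,0,0,0,0,0],[1,-3.92,0,0,0,0,0]]

```text
t: 33.72
ee_pos: [0.5758, -0.1772, 0.2838]
ee_rot: [2.2, 0.036, -2.21]
ft_force: [-1.0, -7.1, -19.2]
finger_gap: 0.123
```

```bash
python3 -c "
from h import *
go((0,.268,.3),(0,.268,.054))"
```

```text
t 33.73 st [-0.001  -0.0166  0.2838] toolS [[-0.004, 0.002, -1.0], [0.0, -1.0, -0.002], [-1.0, -0.0, 0.004]] J6 1.14
(0, 0.268, 0.3) -> [ -0.64 -11.39  -0.06]
(0, 0.268, 0.054) -> [  9.2  -11.38  -0.1 ]
```

Call:
carry_out:
  motion:
    - [[0.47,0,0,0,0,0,0],[0.47,0,0,0,0,0,0],[0.47,0,0,0,0,0,0],[0.47,-1,0,0,0,0,0],[0.47,-2.3,0,0,0,0,0],[0.47,-2.3,-2.2,0,0,0,0],[0.47,-2.3,-4.5,0,0,0,0],[0.47,-2.3,-6.8,0,0,0,0],[0.47,-2.3,-9.1,-0.05,0,0,0],[0.47,-2.3,-11.3,-0.05,0,0,0]]

```text
t: 34.98
ee_pos: [0.5689, 0.1076, 0.3436]
ee_rot: [2.206, 0.037, -2.204]
ft_force: [1.0, -0.1, 0.4]
finger_gap: 0.527
```

Call:
carry_out:
  motion:
    - [[0.47,1.5,-0.05,0,0,0,0],[0.47,3.8,-0.05,0,0,0,0],[0.47,6.1,-0.05,0,0,0,0],[0.47,8,-0.05,0,0,0,0],[0.47,8,-0.05,0,0,0,0]]

```text
t: 35.6
ee_pos: [0.5672, 0.1067, 0.1408]
ee_rot: [2.198, 0.036, -2.211]
ft_force: [-0.0, -0.2, 0.5]
finger_gap: 0.53
```

```bash
python3 -c "
from h import *
go((0,.268,.052))
c=snap('side','s9.png');b=c['img'][:,:,::-1]
cv2.imwrite('pics/c9.png',cv2.resize(b[80:300,220:460],None,fx=2.5,fy=2.5))"
```

```text
t 35.6 st [-0.001   0.2674  0.1408] toolS [[-0.006, 0.002, -1.0], [-0.0, -1.0, -0.002], [-1.0, 0.0, 0.006]] J6 1.62
(0, 0.268, 0.052) -> [ 3.55 -0.02 -0.06]
```

View pics/c9.png

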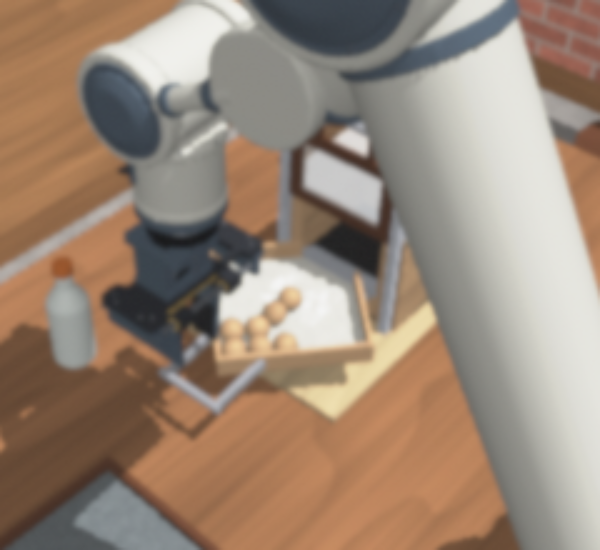

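Call:
carry_out:
  motion:
    - [[0.47,1.8,0,-0.05,0,0,0],[0.47,3.4,0,-0.05,0,0,0],[0.47,3.55,0,-0.05,0,0,0],[0.47,3.55,0,-0.05,0,0,0],[1,3.55,0,-0.05,0,0,0],[1,3.55,0,-0.05,0,0,0],[1,3.55,0,-0.05,0,0,0],[1,3.55,0,-0.05,0,0,0]]
  squeeze: 20

```text
t: 36.65
ee_pos: [0.5705, 0.107, 0.0546]
ee_rot: [2.205, 0.036, -2.205]
ft_force: [0.3, 12.6, 2.3]
finger_gap: 0.127
```

Call:
carry_out:
  motion:
    - [[1,-0.54,0,0,0,0,0],[1,-1.08,0.02,0,0,0,0],[1,-1.6,0.07,0,0,0,0],[1,-2.14,0.15,0,0,0,0],[1,-2.67,0.25,0,0,0,0],[1,-3.19,0.38,0,0,0,0],[1,-3.19,0.38,0,0,0,0],[1,-3.19,0.38,0,0,0,0],[1,-3.19,0.38,0,0,0,0],[1,-3.19,0.38,0,0,0,0]]

```text
t: 37.9
ee_pos: [0.5707, 0.0977, 0.1348]
ee_rot: [2.206, 0.037, -2.205]
ft_force: [0.3, 7.3, -0.8]
finger_gap: 0.125
```

```bash
python3 -c "
from h import *
go((0,.2588,.1315)); snap('side','s10.png')"
```

```text
t 37.9 st [0.0023 0.2583 0.1348] toolS [[0.0, 0.002, -1.0], [0.001, -1.0, -0.002], [-1.0, -0.001, -0.0]] J6 1.6
(0, 0.2588, 0.1315) -> [ 0.13 -0.02  0.09]
```

Tray is held at about 0.3 rad. Continue up to about 0.75, then hold.

Call:
carry_out:
  motion:
    - [[1,-0.4,0.12,0,0,0,0],[1,-0.77,0.24,0,0,0,0],[1,-1.51,0.54,0,0,0,0],[1,-2.23,0.9,0,0,0,0],[1,-2.93,1.31,0,0,0,0],[1,-3.59,1.77,0,0,0,0],[1,-4.1,2.2,0,0,0,0],[1,-4.1,2.2,0,0,0,0],[1,-4.1,2.2,0,0,0,0],[1,-4.1,2.2,0,0,0,0]]

```text
t: 39.2
ee_pos: [0.5726, 0.0449, 0.2386]
ee_rot: [2.209, 0.042, -2.204]
ft_force: [-3.7, 23.5, 17.2]
finger_gap: 0.125
```

Call:
carry_out:
  motion:
    - [[1,0,0,0,0,0,0],[1,0,0,0,0,0,0],[1,0.3,-0.2,0,0,0,0],[1,0,0,0,0,0,0],[1,0.3,-0.2,0,0,0,0],[1,0,0,0,0,0,0],[1,0,0,0,0,0,0],[1,0,0,0,0,0,0]]

```text
t: 40.2
ee_pos: [0.5725, 0.0449, 0.2385]
ee_rot: [2.209, 0.042, -2.205]
ft_force: [-3.2, 22.6, 16.9]
finger_gap: 0.123
```

```bash
python3 -c "
from h import *
go((0,.202,.237))
a=snap('side','s11.png')['img'][:,:,::-1]; b=snap('top','t11.png')['img'][:,:,::-1]
cv2.imwrite('pics/c11.png',np.hstack([cv2.resize(a[60:260,240:440],(400,400)),cv2.resize(b[120:270,290:440],(400,400))]))"
```

```text
t 40.2 st [0.0025 0.2055 0.2385] toolS [[0.002, 0.003, -1.0], [0.004, -1.0, -0.003], [-1.0, -0.004, -0.002]] J6 1.51
(0, 0.202, 0.237) -> [0.06 0.14 0.1 ]
```

View pics/c11.png

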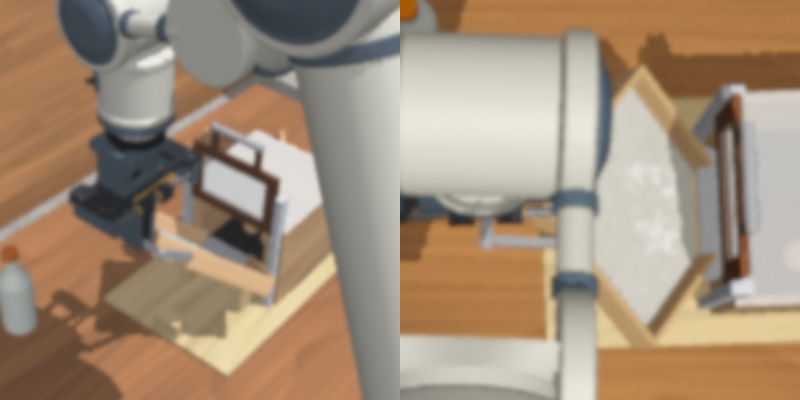

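Call:
carry_out:
  motion:
    - [[1,0.51,-0.43,0,0,0,0],[1,1.17,-0.89,0,0,0,0],[1,1.87,-1.3,0,0,0,0],[1,2.59,-1.66,0,0,0,0],[1,3.33,-1.96,0,0,0,0],[1,4.1,-2.2,0,0,0,0],[1,5.15,-2.43,0,0,0,0],[1,6.21,-2.56,0,0,0,0],[1,6.95,-2.58,0,0,0,0],[1,7.25,-2.58,0,0,0,0]]

```text
t: 41.55
ee_pos: [0.5704, 0.107, 0.055]
ee_rot: [2.205, 0.036, -2.205]
ft_force: [-2.1, 4.0, 27.4]
finger_gap: 0.123
```

Call:
carry_out:
  motion:
    - [[1,0,0,0,0,0,0],[0.47,0,0,0,0,0,0],[0.47,0,0,0,0,0,0],[0.47,0,0,0,0,0,0],[0.47,-1,0,0,0,0,0],[0.47,-3,0,0,0,0,0],[0.47,-5.4,0,0,0,0,0],[0.47,-7.8,0,0,0,0,0],[0.47,-10.2,0,0,0,0,0],[0.47,-11.8,0,0,0,0,0]]

```text
t: 42.8
ee_pos: [0.5705, 0.1067, 0.3537]
ee_rot: [2.208, 0.036, -2.202]
ft_force: [0.7, -0.3, 0.4]
finger_gap: 0.526
```

```bash
python3 -c "
from h import *
go((0,-.016,.345),(0,-.016,.285))
a=snap('side','s12.png')['img'][:,:,::-1]; b=snap('top','t12.png')['img'][:,:,::-1]
cv2.imwrite('pics/c12.png',np.hstack([cv2.resize(a[60:260,240:440],(330,330)),cv2.resize(b[135:260,330:500],(449,330),interpolation=cv2.INTER_CUBIC)]))"
```

```text
t 42.8 st [0.0024 0.2673 0.3537] toolS [[0.003, 0.002, -1.0], [0.0, -1.0, -0.002], [-1.0, -0.0, -0.003]] J6 1.62
(0, -0.016, 0.345) -> [ 0.35 11.33  0.12]
(0, -0.016, 0.285) -> [ 2.75 11.33  0.13]
```

View pics/c12.png

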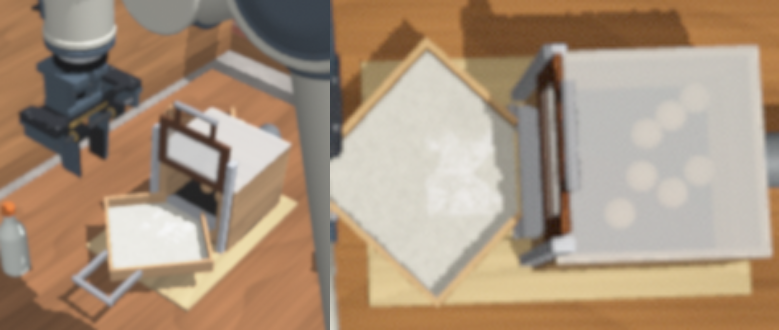

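Call:
carry_out:
  motion:
    - [[0.47,0,2.2,0,0,0,0],[0.47,0,4.5,0,0,0,0],[0.47,0,6.8,0,0,0,0],[0.47,0,9.1,0.1,0,0,0],[0.47,0,11,0.12,0,0,0],[0.47,0,11.37,0.12,0,0,0],[0.47,0,11.37,0.12,0,0,0],[0.47,1.4,11.37,0.12,0,0,0],[0.47,2.75,11.37,0.12,0,0,0],[0.47,2.75,11.37,0.12,0,0,0]]

```text
t: 44.15
ee_pos: [0.5755, -0.1753, 0.2797]
ee_rot: [2.2, 0.04, -2.21]
ft_force: [-0.6, -0.1, 1.4]
finger_gap: 0.53
```

Call:
carry_out:
  motion:
    - [[0.47,0,0,0,0,0,0],[1,0,0,0,0,0,0],[1,0,0,0,0,0,0],[1,0,0,0,0,0,0],[1,0.6,0,0,0,0,0],[1,1.4,0,0,0,0,0],[1,2.2,0,0,0,0,0],[1,3,0,0,0,0,0],[1,3.7,0,0,0,0,0],[1,3.7,0,0,0,0,0]]

```text
t: 45.4
ee_pos: [0.5772, -0.1772, 0.1871]
ee_rot: [2.205, 0.037, -2.205]
ft_force: [7.4, 0.1, -7.4]
finger_gap: 0.124
```

```bash
python3 -c "
from h import *
go((0,-.016,.187)); print(get_obs()['ft_force'])"
```

```text
t 45.4 st [ 0.0004 -0.0167  0.1871] toolS [[0.0, 0.002, -1.0], [0.001, -1.0, -0.002], [-1.0, -0.001, -0.0]] J6 1.14
(0, -0.016, 0.187) -> [ 0.   -0.03  0.02]
[ 7.37620791  0.08846618 -7.35898508]
```

Call:
carry_out:
  motion:
    - [[1,0.1,0,0,0,0,0],[1,0.2,0,0,0,0,0],[1,0.2,0,0,0,0,0]]

```text
t: 45.78
ee_pos: [0.5772, -0.1773, 0.1834]
ee_rot: [2.206, 0.036, -2.204]
ft_force: [7.1, 0.4, -3.3]
finger_gap: 0.124
```

Call:
carry_out:
  motion:
    - [[1,0.1,0,0,0,0,0],[1,0.15,0,0,0,0,0],[1,0.15,0,0,0,0,0]]

```text
t: 46.15
ee_pos: [0.5773, -0.1773, 0.1798]
ee_rot: [2.206, 0.036, -2.204]
ft_force: [6.8, 0.9, -0.5]
finger_gap: 0.125
```

Call:
carry_out:
  motion:
    - [[1,0.1,0,0,0,0,0],[1,0.2,0,0,0,0,0],[1,0.2,0,0,0,0,0]]

```text
t: 46.52
ee_pos: [0.5772, -0.1773, 0.1747]
ee_rot: [2.206, 0.036, -2.204]
ft_force: [7.9, 0.9, -2.6]
finger_gap: 0.122
```

```bash
python3 -c "
from h import *
o=get_obs(); print(o['ft_force'],o['ee_pos'])
a=snap('side','s13.png'); print(proj(a,toW((-.047,-.016,.202))),proj(a,toW((.047,-.016,.202))))"
```

```text
[ 7.88229345  0.92790461 -2.60407051] [ 0.57724972 -0.17727387  0.17473065]
[367.63260257 161.51832593] [343.67202274 149.36360999]
```

```bash
python3 -c "
from h import *
a=load('s13.png')['img'][:,:,::-1]; b=load('s12.png')['img'][:,:,::-1]; c=load('s9.png')['img'][:,:,::-1]; d=load('s8.png')['img'][:,:,::-1]
f=lambda i:cv2.resize(i[120:230,310:410],(390,429),interpolation=cv2.INTER_CUBIC)
cv2.imwrite('pics/c13.png',np.hstack([f(a),f(d)]))"
```

```text
(no output)
```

View pics/c13.png

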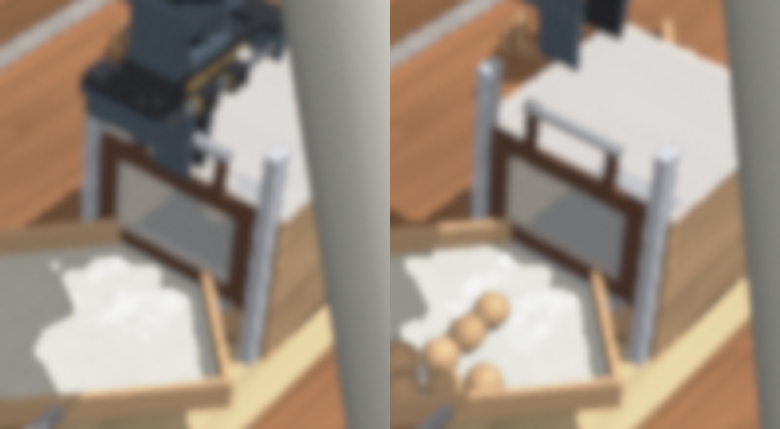

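Call:
carry_out:
  motion:
    - [[0.47,0,0,0,0,0,0],[0.47,0,0,0,0,0,0],[0.47,0,0,0,0,0,0],[0.47,-1.5,0,0,0,0,0],[0.47,-3.9,0,0,0,0,0],[0.47,-4.7,0,0,0,0,0],[0.47,-4.7,0,0,0,0,0]]

```text
t: 47.45
ee_pos: [0.5773, -0.1777, 0.2944]
ee_rot: [2.207, 0.035, -2.201]
ft_force: [-0.5, -0.4, -0.7]
finger_gap: 0.529
```

```bash
python3 -c "
from h import *
go((0,-.016,.209))
a=snap('side','s14.png'); d=load('s8.png')
print('1cm sash motion px',proj(a,toW((0,-.016,.16)))-proj(a,toW((0,-.016,.15))))
g=lambda c:cv2.cvtColor(c['img'],cv2.COLOR_RGB2GRAY).astype(np.float32)
A,D=g(a),g(d)
for n,(x0,x1,y0,y1) in dict(bar=(343,370,145,172),frame=(338,376,155,198),guide=(372,385,155,215)).items():
    t=D[y0:y1,x0:x1]; r=cv2.matchTemplate(A[y0-8:y1+8,x0-8:x1+8],t,cv2.TM_CCOEFF_NORMED); i=cv2.minMaxLoc(r)
    print(n,i[1],np.array(i[3])-8, cv2.phaseCorrelate(D[y0:y1,x0:x1],A[y0:y1,x0:x1]), r[5:12,8].round(3))"
```

```text
t 47.45 st [ 0.0005 -0.0171  0.2944] toolS [[0.003, 0.002, -1.0], [-0.001, -1.0, -0.002], [-1.0, 0.001, -0.003]] J6 1.14
(0, -0.016, 0.209) -> [ 3.42 -0.05  0.03]
1cm sash motion px [ 0.19742527 -2.42023831]
bar 0.9945516586303711 [0 1] ((0.5060643588710345, 1.5867397763182058), 0.8523267100377337) [0.586 0.709 0.836 0.941 0.995 0.976 0.885]
frame 0.9884361624717712 [0 1] ((-0.01157291754412526, 0.784734218602928), 0.9004902950922649) [0.625 0.757 0.879 0.962 0.988 0.955 0.875]
guide 0.9873510599136353 [0 0] ((0.2828198891199376, 0.7056507867394153), 0.8845762446191576) [0.838 0.901 0.955 0.987 0.987 0.955 0.9  ]
```

Call:
carry_out:
  motion:
    - [[1,0,0,0,0,0,0],[1,0,0,0,0,0,0],[1,0,0,0,0,0,0],[1,1.5,-0.04,0,0,0,0],[1,3,-0.04,0,0,0,0],[1,3.3,-0.04,0,0,0,0],[1,3.4,-0.04,0,0,0,0],[1,3.4,-0.04,0,0,0,0]]

```text
t: 48.5
ee_pos: [0.5773, -0.1766, 0.209]
ee_rot: [2.206, 0.035, -2.203]
ft_force: [-0.7, -1.3, 0.5]
finger_gap: 0.005
```

Call:
carry_out:
  motion:
    - [[1,0.1,0,0,0,0,0],[1,0.1,0,0,0,0,0]]

```text
t: 48.75
ee_pos: [0.5776, -0.1767, 0.2079]
ee_rot: [2.208, 0.035, -2.201]
ft_force: [-4.9, 2.3, 21.0]
finger_gap: 0.007
```

Call:
carry_out:
  motion:
    - [[1,0.1,0,0,0,0,0],[1,0.1,0,0,0,0,0]]

```text
t: 49.0
ee_pos: [0.5778, -0.1768, 0.2076]
ee_rot: [2.209, 0.034, -2.198]
ft_force: [-15.7, 5.7, 49.8]
finger_gap: 0.005
```

Call:
carry_out:
  motion:
    - [[1,-1,0,0,0,0,0],[1,-3,0,0,0,0,0],[1,-5,0,0,0,0,0],[1,-5,0,4,0,0,0],[1,-5,0,6,0,0,0],[1,-5,0,6,0,0,0],[1,-5,0,6,0,0,0]]

```text
t: 49.88
ee_pos: [0.4257, -0.1814, 0.3291]
ee_rot: [2.207, 0.034, -2.203]
ft_force: [1.0, -1.2, -0.4]
finger_gap: 0.002
```

```bash
python3 -c "
from h import *
go()
a=snap('side','s15.png')['img'][:,:,::-1]; b=snap('top','t15.png')['img'][:,:,::-1]
cv2.imwrite('pics/c15.png',np.hstack([cv2.resize(a[100:260,240:440],(412,330)),cv2.resize(b[135:260,290:440],(396,330),interpolation=cv2.INTER_CUBIC)]))"
```

```text
t 49.88 st [-0.1512 -0.0162  0.3291] toolS [[0.002, 0.001, -1.0], [-0.001, -1.0, -0.001], [-1.0, 0.001, -0.002]] J6 1.01
```

View pics/c15.png

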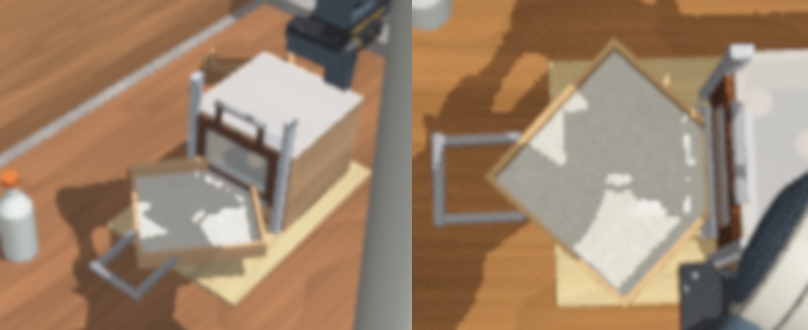

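```bash
python3 -c "
from rig import hand_in
print(hand_in())"
```

```text
the job is handed in; nothing more can be done
None
```

The job is done and handed in at about 50 s of robot time. I get no verdict back, so what follows rests on my own checks.

- **Loading:** I picked all seven knobs off the board one at a time and put them in the tray. Each rolled to the tray's handle corner and stayed there. The pictures taken before tipping showed all seven in the tray and an empty board.
- **Tipping:** I raised the sash by about 96 mm of its 100 mm travel. I then tipped the tray to about 0.75 rad with a short shake and lowered it back. The picture after that showed an empty tray and seven knobs in the cabinet through its clear roof.
- **Sash:** While I was lowering the sash in the grip, the fingers slipped down the bar, so that reading did not tell me whether it was shut. I let go and pressed on the bar from above. It stopped firm with its top 207.6 mm above the bench, against 208 mm expected when shut.
- **Press force:** That press peaked at about 50 N at the wrist, below the 120 N limit. It came from the fingertips, so I take the 40 N limit on the arm and gripper body not to apply.
- **Final state:** The last pictures show the tray on its rest, the sash shut and the arm clear. The arm partly covers the cabinet there, so I did not recount the knobs after shutting the sash. The glue bottle stood upright where expected. I kept clear of the sanding block but did not check it at the end.

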